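# Close the load drawer and hold a contact block on the sprung test probe

### The arm

A 6-joint arm with a two-finger parallel gripper is mounted at the origin on the work surface. World frame = base frame: x ahead of the robot, y to its left, z up, the work surface at z = 0. Lengths are in m, angles in rad, forces in N, time in s.
With the tool pointing down it reaches from about 0.35 to 0.975 m from the base axis. Payload 4.9 kg.
Tool frame: the origin (TCP) lies at the very end of the fingers, on their centre line; the grasp point (between the pads) lies 19 mm behind it; z points along the fingers, y is the line along which they close (so a half turn about z gives the same grasp; the last joint's range is limited). The gripper opens to 85 mm and grips with 20 to 120 N. Pads are 22 mm wide; open, the fingers measure 114 mm over their backs; the gripper's body (76 mm by 85 mm) begins 54 mm behind the grasp point. The pads swing forward as they close: fully open they stand 13 mm farther back than shut.
Start: joints at [1.15, 0.053, 1.613, -0, 1.476, -0.119], TCP at [0.186, 0.597, 0.231] pointing down, gripper open.
Joint ranges: [-3.01, 3.01], [-1.01, 2.22], [0.06, 2.58], [-1.02, 4.17], [0.09, 2.62], [-3.14, 3.14]. Speed limits (rad/s): [2.57, 2.57, 3.14, 3.14, 3.14, 3.14].

### API

Orientations are given as a rotation vector (axis times angle).
In Python, from station import ctrl gives the robot as it stands. The module is installed in compiled form; this text tells all that it offers.
- The arm moves only by the tool jog_arm, never from a script. Its argument "steps" is a list of rows, each an object with "delta_rot": the turn, a rotation vector about the tool's x, y, z in degrees, a list of three; "linear": the shift along the tool's x, y, z in m, a list of three; "grip": the finger opening in m, from 0 to 0.0854. In form: [{"delta_rot": [rx, ry, rz], "linear": [x, y, z], "grip": grip}, ...]. A call has 1 to 10 rows; each row shifts and turns the commanded pose from where the row before left it, along the tool's axes as they then stand; what a row does not reach is not made up. A row lasts 1/10 s, in which the tool goes at most 50 mm and 8.59 degrees, less where a joint would pass 70% of its speed; a pose out of reach is approached as far as the arm can. A call with a gripper value outside its range is refused whole. The fingers move at their own pace and stop on an object; "newtons" is the grip in N (left out, the last holds). Time passes only in rows, so rows that do not move let the fingers close. It gives the time, the measured TCP pose, the force, the opening and the grip force at its end, in the units of the state.
- ctrl.get_obs(): the state, without advancing time (a new reading comes with each control period).
- ctrl.get_image(name): name is "scene" or "top" or "wrist"; returns (picture, depth): 480x640x3 uint8, red, green, blue; 480x640 float32, m along the optical axis (not along the pixel's ray), 0 where there is no reading.
- ctrl.camera_info(name): a dict with "camera_matrix" (3x3 intrinsics, pixels), "R" (3x3) and "t" (3): a world point X has camera coordinates R X + t; the wrist camera has in their place "T_tool_cam" (4x4, takes a point from camera to tool coordinates, whose origin is the TCP and whose axes are the flange's). Camera axes: x right, y down, z forward; pixel columns grow to the right and rows downward; lengths in m; the calibration is good to about 2 mm. A picture is of the moment at which its call begins: read the wrist's pose just before it. camera_info takes no time and is no camera call.
- ctrl.finish_job(): hands the job in; it is judged then, once.
The state is a dict: "t": time; "q": joint angles; "dq": joint speeds; "effort": joint torques, N m; "tool_pos": TCP position; "tool_rot": TCP orientation; "contact_force": force on the tool from outside, world axes, zero at the start; "wrist_torque": the same for the moment, N m; "opening": finger opening in m; "grip_force": force on a finger pad.
Only numpy, scipy, OpenCV 4.12 (cv2) and the standard library are available. Lean on these libraries where they do the work, as an engineer would, in place of code of your own. Each camera call takes 0.05 s, during which the arm holds its last target. There are 200 camera calls.

### The job

Set up the contact test: first push the load box's open drawer fully home until it snaps into its detent, then stand the small contact block flat in the test jig's bed between the two guide rails, tall end towards the sprung probe, and press it along the rails against the probe until its face sits firmly on the two steel stop lugs, without forcing it (stay below 40 N). Finish while still holding it pressed there with the gripper, because the probe pushes it back if you let go. Leave the other things on the bench where they are.

Things in the scene. Friction and masses are not known exactly. Their poses are not given: they have to be found in the camera images.
- load_box: grey steel load box, 220 deep (x) x 170 wide (y) x 90 high mm, fixed to the bench, with vent slots and three brass terminals on top. Origin: on the bench under the middle of its front plane; the box runs from the origin to its +x, the drawer opens towards its -x.
- drawer (a joint): opening of the load box's drawer in m: 0 fully home, up to 0.12 open; it starts open by 0.06 to 0.11. It slides with about 0.4 N of friction; a detent ball resists with about 5 N from 13 to 5 mm open, and below about 3.5 mm pulls the drawer in to 0 and keeps it there, where it meets its end stop.
- drawer_handle (a point): middle of the flat front (pushing) face of the black block handle on the drawer's aluminium front, 60 mm above the bench (the box top is at 90 mm). The handle is 26 deep x 90 wide (y) x 22 high mm; its push direction is the load box's +x. Axes as the load box.
- jig: test jig fixed to the bench: aluminium plate 230 x 130 x 12 mm with a brown probe housing (66 mm high) at its far (+x) end and two steel guide rails. Origin: on the bench (underside of the plate) under the middle of the stop face; +x is the pressing direction. The plate runs from x = -150 to +80 mm; its top, the bed, is at z = 12 mm.
- stop: the hard stop: two steel lugs, each 12 mm wide, centred at y = +-17 mm, 12 to 58 mm above the bench, their faces at x = 0 of the jig. Origin and axes as the jig. The guide rails run from x = -125 to 0 mm, 49 mm apart inside (y = -24.5 to 24.5), vertical to 19 mm above the bench, then flared outwards to 26 mm above the bench; outer faces at y = +-37 mm.
- probe (a joint): how far the sprung brass probe (12 mm diameter, axis 44 mm above the bench, on the jig's centre line) is pressed in, m: 0 at rest with its tip 14 mm in front of the stop face, 0.014 with the tip flush with the stop face. The spring pushes back with 2.4 N at the start and 6.6 N at the stop (300 N/m); friction in the bed can add a few N.
- probe_tip (a point): tip of the sprung probe; it moves along the jig's +x when pressed. Axes as the jig.
- block: the contact block: loose cream moulded block, 64 long (x) x 44 wide (y) mm, 0.11 to 0.22 kg. From x = -16 to +32 mm it is 50 mm high (tall end, brass pad on the flat +x face, thin dark ridges on top); from x = -32 to -16 mm a step 28 mm high with two screws. Origin: centre of the underside of the 64 x 44 footprint; z up. It starts on the open bench between load box and jig.
- block_nose (a point): point on the block's flat tall end face, 32 mm in +x and 32 mm up from the block's origin; the face that must meet the probe and the stop lugs.
- heatsink: bystander: loose finned aluminium heatsink 80 x 60 x 46 mm. Origin under its centre. Leave it.
- fuse_link: bystander: loose white ceramic fuse link with two steel blades, 100 x 32 x 36 mm. Origin under its centre. Leave it.
- screwdriver: bystander: loose screwdriver with a black handle, lying. Leave it.
- contactor: bystander: loose contactor, dark foot and cream upper half, 85 x 75 x 85 mm. Origin under its centre. Leave it.
- spray_can: bystander: standing spray can, 66 mm diameter, 190 mm high. Origin under its centre. Leave it.
- meter: bystander: loose black hand meter 150 x 70 x 41 mm. Origin under its centre. Leave it.
- bolt_tray: bystander: steel tray 110 x 160 x 40 mm. Origin under its centre. Leave it.
Not all that is in view belongs to the job. Leave any orange look-alike of the block alone.

How it is judged:
By the outcome, as a careful person would: the job done as asked, in the order asked, and still so for the second after the job is handed in, while the arm keeps its last pose, push and grip.
It also fails if it takes over 64 s, if anything falls off the work surface, if the arm or the gripper's body presses on something with over 40 N, if the wrist force passes 120 N, or if a joint passes its speed limit or range.

## Working session

There is one attempt and no reset: what is moved stays moved. The work goes in short steps, Python scripts to look and compute and a tool call to move; the robot and the scene stay as the last step left them, time stands still between calls to the robot, and variables do not carry over. Pictures are saved under pics/ and viewed, at most 10 in all, crops included, and the job is handed in when it is done.

Besides the shell and the picture viewer there is one more tool, called as name(argument=value, ...), one argument or row to a line, values as JSON. jog_arm: Moves the arm, as the interface text tells. Its arguments: {"type":"object","properties":{"steps":{"type":"array"},"newtons":{"type":"number"}},"required":["steps"]}

```bash
mkdir -p pics
cat > h.py <<'E'
import numpy as np, cv2
from station import ctrl
from scipy.spatial.transform import Rotation as Rn
np.set_printoptions(precision=4,suppress=True)
def grab(n):
    o=ctrl.get_obs(); im,d=ctrl.get_image(n); c=ctrl.camera_info(n)
    K=np.array(c["camera_matrix"])
    if n=="wrist":
        T=np.array(c["T_tool_cam"]); R0=Rn.from_rotvec(o["tool_rot"]).as_matrix()
        A=R0@T[:3,:3]; b=R0@T[:3,3]+np.array(o["tool_pos"])
    else:
        R=np.array(c["R"]); A=R.T; b=-R.T@np.array(c["t"])
    v,u=np.mgrid[:480,:640]
    rays=np.stack([(u-K[0,2])/K[0,0],(v-K[1,2])/K[1,1],np.ones(u.shape)],-1)
    P=(rays*d[...,None])@A.T+b
    P[d==0]=np.nan
    return im,P
def save(n,im): cv2.imwrite(n,cv2.cvtColor(im,cv2.COLOR_RGB2BGR))
E
python3 - <<'E'
from h import *
for n in("top","scene"):
    im,P=grab(n); save(f"pics/{n}0.png",im); np.savez(f"pics/{n}0.npz",im=im,P=P)
o=ctrl.get_obs(); print(o)
print(ctrl.camera_info("wrist")); c=ctrl.camera_info("top"); print(c)
E
```

```text
{'t': 0.1, 'q': array([ 1.15  ,  0.0533,  1.6141, -0.    ,  1.476 , -0.119 ]), 'dq': array([-0.0006, -0.0025, -0.0031, -0.0015, -0.0015, -0.0001]), 'effort': array([ -0.001 , -39.4903, -37.1363,  -0.0002,   0.0039,  -0.    ]), 'tool_pos': array([0.1855, 0.5962, 0.2302]), 'tool_rot': array([-0.4722, -3.1054,  0.0028]), 'contact_force': array([ 0.7273, -0.0344, -0.3782]), 'wrist_torque': array([ 0.069 ,  0.0329, -0.0543]), 'grip_force': 0.0, 'opening': 0.08515511713144795}
{'camera_matrix': array([[375.4098,   0.    , 315.8491],
       [  0.    , 375.4098, 245.7479],
       [  0.    ,   0.    ,   1.    ]]), 'T_tool_cam': array([[-0.0014, -0.9538, -0.3006,  0.077 ],
       [ 1.    , -0.0011, -0.0013,  0.0016],
       [ 0.0009, -0.3006,  0.9538, -0.1421],
       [ 0.    ,  0.    ,  0.    ,  1.    ]])}
{'camera_matrix': array([[614.1526,   0.    , 327.9503],
       [  0.    , 614.1526, 242.6269],
       [  0.    ,   0.    ,   1.    ]]), 'R': array([[-0.0084, -0.9999, -0.0065],
       [-0.9916,  0.0091, -0.1292],
       [ 0.1293,  0.0053, -0.9916]]), 't': array([0.0265, 0.5729, 1.7785])}
```

View pics/top0.png

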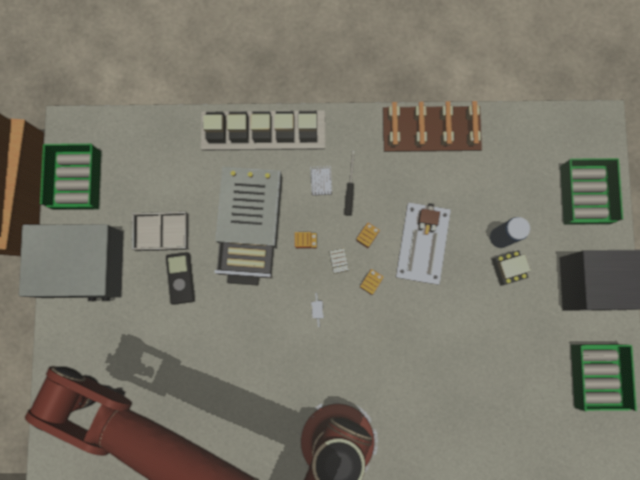

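View pics/scene0.png

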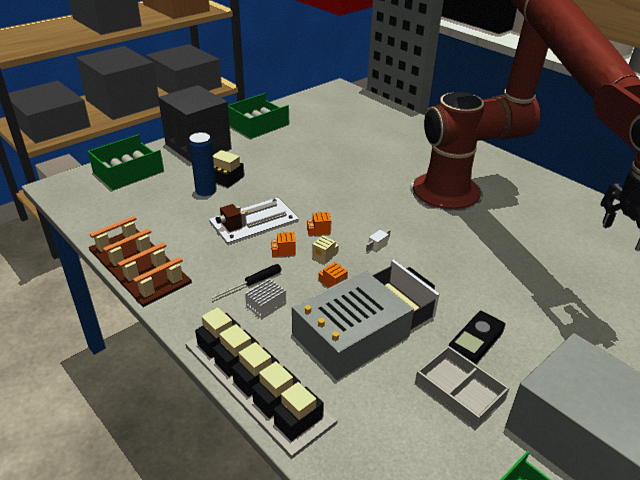

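Candidates for the block in the top view are the cream one at (339,260) and orange look-alikes at (306,240), (369,235) and (371,282). The fuse link is at (317,310) and the heatsink at (320,181). I choose the cream one at (339,260), which is (324,249) in the scene view. The jig is at about (425,243), with its probe housing at (429,215). The drawer is open, with its handle at (243,280).

Run:
```python
from h import *
z=np.load("pics/top0.npz"); im,P=z["im"],z["P"]
s=np.load("pics/scene0.npz"); 
a=cv2.resize(im[225:295,290:390],(800,560),interpolation=cv2.INTER_CUBIC)[:, :]
b=cv2.resize(s["im"][200:290,250:350],(400,360),interpolation=cv2.INTER_CUBIC)
c=cv2.resize(im[195:290,380:470],(400,422),interpolation=cv2.INTER_CUBIC)
can=np.zeros((600,800,3),np.uint8); can[:280,:400]=cv2.resize(a,(400,280)); can[:360,400:]=b; can[280:,:400]=cv2.resize(c,(400,320))
save("pics/crop1.png",can)
def rect(m,Q,n):
    p=Q[m][:,:2].astype(np.float32); r=cv2.minAreaRect(p*1000); print(n,len(p),r, np.nanmedian(Q[m][:,2]))
W=lambda Q,x0,x1,y0,y1:(Q[...,0]>x0)&(Q[...,0]<x1)&(Q[...,1]>y0)&(Q[...,1]<y1)
for n,(u,v) in dict(block=(339,260),jig=(425,243),housing=(429,215),handle=(243,280),boxtop=(250,180),boxfront=(247,240)).items(): print(n,P[v,u])
# block
for nm,Q in(("top",P),("scene",s["P"])):
    c0=P[260,339]; m=W(Q,c0[0]-.045,c0[0]+.045,c0[1]-.045,c0[1]+.045)
    rect(m&(Q[...,2]>.015),Q,nm+" block all"); rect(m&(Q[...,2]>.042),Q,nm+" block high")
    rect(m&(Q[...,2]>.015)&(Q[...,2]<.035),Q,nm+" block low")
    c0=P[243,425]; m=W(Q,c0[0]-.16,c0[0]+.16,c0[1]-.13,c0[1]+.13)
    rect(m&(Q[...,2]>.008)&(Q[...,2]<.017),Q,nm+" plate"); rect(m&(Q[...,2]>.06),Q,nm+" housing")
    rect(m&(Q[...,2]>.021)&(Q[...,2]<.03),Q,nm+" rails")
    c0=P[200,250]; m=W(Q,c0[0]-.3,c0[0]+.2,c0[1]-.13,c0[1]+.13)
    rect(m&(Q[...,2]>.085)&(Q[...,2]<.094),Q,nm+" boxtop")
c0=P[280,243]; print(c0)
```

```text
block [ 0.52   -0.0105  0.049 ]
jig [ 0.572  -0.2682  0.0169]
housing [ 0.6464 -0.2732  0.0754]
handle [0.4622 0.2665 0.0739]
boxtop [0.7517 0.2464 0.0917]
boxfront [0.5764 0.2542 0.0871]
top block all 343 ((520.5538940429688, -7.746858596801758), (64.60617065429688, 44.21221160888672), 12.121283531188965) 0.04739729809313542
top block high 244 ((528.4257202148438, -5.941204071044922), (48.457332611083984, 43.98122787475586), 12.106904029846191) 0.05040319136775562
top block low 85 ((516.7015991210938, -8.702188491821289), (56.65486526489258, 44.16221237182617), 11.831393241882324) 0.028429953964295374
top plate 2033 ((573.0302734375, -267.81292724609375), (256.9369201660156, 317.51922607421875), 89.49614715576172) 0.012130291531380788
top housing 271 ((640.5038452148438, -273.9014587402344), (56.68046569824219, 64.3959732055664), 78.83729553222656) 0.06622290713569878
top rails 300 ((572.5516357421875, -260.296630859375), (128.1245880126953, 225.1417236328125), 78.59461975097656) 0.023741079104871554
top boxtop 3047 ((632.96826171875, 257.6264343261719), (171.2126007080078, 311.5718
[... 356 characters left out ...]
7 ((528.7733764648438, 11.413108825683594), (44.97758865356445, 77.96955871582031), 67.4489974975586) 0.024791129509953325
scene plate 1245 ((584.1471557617188, -267.2280578613281), (237.54734802246094, 284.3605651855469), 88.96451568603516) 0.012909120425509624
scene housing 205 ((639.1771240234375, -270.18060302734375), (64.4857177734375, 56.76033020019531), 78.91325378417969) 0.06618185681050148
scene rails 241 ((578.5335083007812, -254.56683349609375), (108.21907806396484, 190.5712890625), 79.3806381225586) 0.024415586804197753
scene boxtop 4720 ((634.5662841796875, 257.63458251953125), (177.8311309814453, 311.66046142578125), 85.69699096679688) 0.09099330238736558
[0.4622 0.2665 0.0739]
```

View pics/crop1.png

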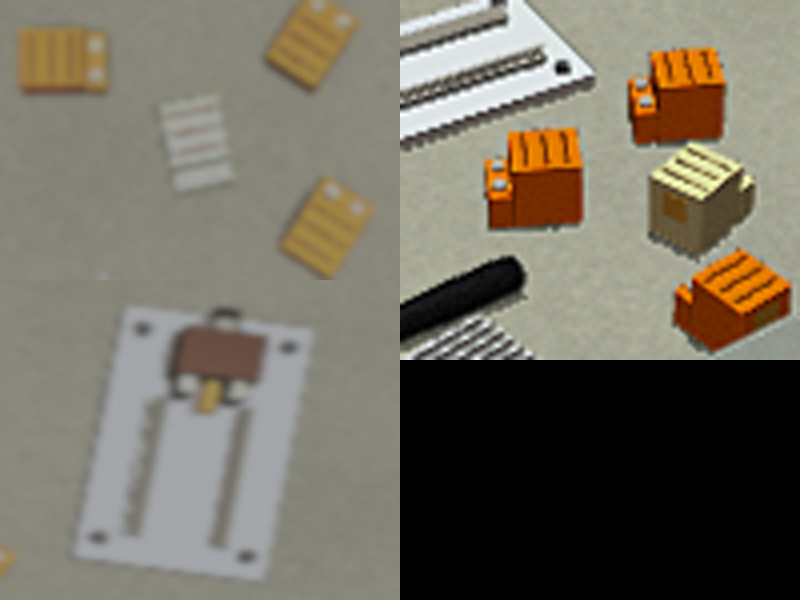

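The crop confirms the cream block at (339,260): ridged top, step with screws towards the robot, and brass pad on the far face. Its yaw is about +12°. The orange ones are decoys. Next I'll fit the jig and drawer.

Run:
```python
from h import *
z=np.load("pics/top0.npz"); im,P=z["im"],z["P"]
def comp(m,u,v):
    n,l=cv2.connectedComponents(m.astype(np.uint8)); return l==l[v,u]
# jig
m=comp(P[...,2]>.006,425,243); p=P[m]
pl=p[p[:,2]<.016]; r=cv2.minAreaRect((pl[:,:2]*1000).astype(np.float32)); print("plate",r)
yaw=-(90-r[2]) if r[2]>45 else r[2]; print(yaw)
c,s=np.cos(np.radians(yaw)),np.sin(np.radians(yaw)); ex=np.array([c,s]);ey=np.array([-s,c])
o=np.array(r[0])/1000+ex*.035; print("jig o",o)
q=np.c_[(p[:,:2]-o)@ex,(p[:,:2]-o)@ey,p[:,2]]
for a,b in((.02,.03),(.05,.062),(.063,.07)):
    k=q[(q[:,2]>a)&(q[:,2]<b)]; print(a,np.percentile(k[:,:2],[0,5,50,95,100],axis=0).T)
k=q[(q[:,2]>.02)&(q[:,2]<.03)&(q[:,0]<-.02)]
for sg in(1,-1):
    kk=k[k[:,1]*sg>0]; print("rail",sg,np.polyfit(kk[:,0],kk[:,1],1),kk[:,1].min(),kk[:,1].max())
# box
mt=comp((P[...,2]>.085)&(P[...,2]<.096),247,190); r=cv2.minAreaRect((P[mt][:,:2]*1000).astype(np.float32)); print("box",r)
yaw=r[2]-90; c,s=np.cos(np.radians(yaw)),np.sin(np.radians(yaw)); ex=np.array([c,s]);ey=np.array([-s,c])
m=(np.hypot(P[...,0]-.5,P[...,1]-.262)<.13)&(P[...,2]>.03)
o=np.array(r[0])/1000-ex*.11
q=np.c_[(P[m][:,:2]-o)@ex,(P[m][:,:2]-o)@ey,P[m][:,2]]; q=q[q[:,0]<-.03]
print("o",o,yaw)
i=np.argsort(q[:,0]); q=q[i]
for x0 in np.arange(-.16,-.03,.006):
    k=q[(q[:,0]>=x0)&(q[:,0]<x0+.006)]
    if len(k): print(round(x0,3),len(k),np.median(k[:,2]),k[:,2].max(),k[:,1].min(),k[:,1].max())
h=q[(q[:,2]>.064)&(q[:,2]<.078)&(abs(q[:,1])<.04)]; print(h[:5], "face world",o+ex*h[2,0])
```

```text
plate ((571.592529296875, -264.93487548828125), (147.2774200439453, 253.38800048828125), 79.98094940185547)
-10.019050598144531
jig o [ 0.6061 -0.271 ]
0.02 [[-0.1483 -0.1251 -0.0544  0.0382  0.0785]
 [-0.0595 -0.0472  0.0092  0.0545  0.069 ]]
0.05 [[-0.0133  0.0013  0.0265  0.0757  0.0808]
 [-0.0241 -0.0184  0.0052  0.0295  0.0315]]
0.063 [[ 0.002   0.0174  0.0383  0.0577  0.0666]
 [-0.0251 -0.0217  0.0027  0.028   0.0313]]
rail 1 [0.044  0.0367] 0.0003730434515643459 0.06896112809551562
rail -1 [-0.0117 -0.0288] -0.05890927521397155 -0.00044529661550697186
box ((677.9901733398438, 254.00563049316406), (171.2126007080078, 221.2373809814453), 85.40198516845703)
o [0.5683 0.2628] -4.598014831542969
-0.118 60 0.0699938014672582 0.08412038616031503 -0.04554680786937079 0.045097017610866236
-0.112 67 0.07129869174357162 0.08288690839788981 -0.04536341604006211 0.045887910451915925
-0.106 65 0.07094427201965625 0.08391582670921016 -0.04530004969774634 0.043140344216398965
-0.1 63 0.07184582013540486 0.0814782432806267 -0.04486407319704862 0.04399836305458987
-0.094 128 0.0752560117133142 
[... 430 characters left out ...]
64 59 0.03626208705660616 0.07047216281359492 -0.07729115392114402 0.07786166245942709
-0.058 91 0.039516260751341736 0.0739785048262771 -0.077691484917812 0.07717878974482272
-0.052 85 0.039457058468814976 0.07071357325500816 -0.07747201579073655 0.07731200226141258
-0.046 58 0.0367482404206515 0.07165685026914237 -0.07832908284466379 0.0772337043122083
-0.04 11 0.05191134188377178 0.0717396515711437 -0.07720915467619009 0.07605952873298576
-0.034 10 0.047580442918616406 0.07033937063459716 -0.07634500231769174 0.07514103257422171
[[-0.1168  0.0265  0.0706]
 [-0.1166 -0.0169  0.071 ]
 [-0.1165  0.0239  0.0691]
 [-0.1163 -0.023   0.0737]
 [-0.1162  0.0177  0.0716]] face world [0.4522 0.2722]
```

```bash
cat >> h.py <<'E'
def to(x,y,z,yaw):
    "tool-axis shift (first), then turn, to reach TCP x,y,z pointing down with tool x at yaw deg"
    o=ctrl.get_obs(); R=Rn.from_rotvec(o["tool_rot"])
    d=R.inv().apply(np.array([x,y,z])-o["tool_pos"])
    a=np.radians(yaw); G=Rn.from_matrix(np.array([[np.cos(a),np.sin(a),0],[np.sin(a),-np.cos(a),0],[0,0,-1]]))
    print("t",o["t"],"lin",d,"turn",np.degrees((R.inv()*G).as_rotvec()),"F",o["contact_force"],"open",o["opening"],o["grip_force"])
E
python3 -c "
from h import *
to(.4138,.2752,.23,175.4)"
```

```text
t 0.1 lin [-0.3134 -0.2387  0.0006] turn [ -0.1031  -0.0236 -12.6924] F [ 0.7273 -0.0344 -0.3782] open 0.08515511713144795 0.0
```

jog_arm(
  steps=[
    {"delta_rot": [0,0,0],"linear": [-0.0313,-0.0239,0],"grip": 0},
    {"delta_rot": [0,0,0],"linear": [-0.0313,-0.0239,0],"grip": 0},
    {"delta_rot": [0,0,0],"linear": [-0.0313,-0.0239,0],"grip": 0},
    {"delta_rot": [0,0,0],"linear": [-0.0313,-0.0239,0],"grip": 0},
    {"delta_rot": [0,0,0],"linear": [-0.0313,-0.0239,0],"grip": 0},
    {"delta_rot": [0,0,0],"linear": [-0.0313,-0.0239,0],"grip": 0},
    {"delta_rot": [0,0,0],"linear": [-0.0313,-0.0239,0],"grip": 0},
    {"delta_rot": [0,0,0],"linear": [-0.0313,-0.0239,0],"grip": 0},
    {"delta_rot": [0,0,0],"linear": [-0.0313,-0.0239,0],"grip": 0},
    {"delta_rot": [0,0,0],"linear": [-0.0313,-0.0239,0],"grip": 0},
  ],
)

```text
t: 1.1
tool_pos: [0.414, 0.274, 0.2309]
tool_rot: [-0.472, -3.106, 0.0]
contact_force: [0.3, -0.1, -0.2]
opening: -0.0002
grip_force: 0.0
```

Next I turn, descend to z = 0.047, and then advance along tool −x.

jog_arm(
  steps=[
    {"delta_rot": [0,0,-6.35],"linear": [0,0,0.03],"grip": 0},
    {"delta_rot": [0,0,-6.35],"linear": [0,0,0.03],"grip": 0},
    {"delta_rot": [0,0,0],"linear": [0,0,0.035],"grip": 0},
    {"delta_rot": [0,0,0],"linear": [0,0,0.035],"grip": 0},
    {"delta_rot": [0,0,0],"linear": [0,0,0.03],"grip": 0},
    {"delta_rot": [0,0,0],"linear": [0,0,0.024],"grip": 0},
    {"delta_rot": [0,0,0],"linear": [0,0,0],"grip": 0},
  ],
)

```text
t: 1.8
tool_pos: [0.4101, 0.2738, 0.0429]
tool_rot: [-0.126, -3.131, 0.007]
contact_force: [-0.7, -0.7, -0.3]
opening: 0.0001
grip_force: 0.0
```

jog_arm(
  steps=[
    {"delta_rot": [0,0,0],"linear": [-0.01,0,0],"grip": 0},
    {"delta_rot": [0,0,0],"linear": [-0.01,0,0],"grip": 0},
    {"delta_rot": [0,0,0],"linear": [-0.01,0,0],"grip": 0},
    {"delta_rot": [0,0,0],"linear": [-0.01,0,0],"grip": 0},
    {"delta_rot": [0,0,0],"linear": [-0.01,0,0],"grip": 0},
    {"delta_rot": [0,0,0],"linear": [-0.01,0,0],"grip": 0},
    {"delta_rot": [0,0,0],"linear": [-0.01,0,0],"grip": 0},
  ],
)

```text
t: 2.5
tool_pos: [0.4843, 0.2698, 0.0474]
tool_rot: [0.126, 3.139, 0.0]
contact_force: [-1.1, -0.2, 1.0]
opening: 0.0001
grip_force: 0.5
```

jog_arm(
  steps=[
    {"delta_rot": [0,0,0],"linear": [-0.006,0,0],"grip": 0},
    {"delta_rot": [0,0,0],"linear": [-0.006,0,0],"grip": 0},
    {"delta_rot": [0,0,0],"linear": [-0.006,0,0],"grip": 0},
    {"delta_rot": [0,0,0],"linear": [0,0,0],"grip": 0},
  ],
)

```text
t: 2.9
tool_pos: [0.5021, 0.2684, 0.0474]
tool_rot: [0.126, 3.138, 0.0]
contact_force: [-0.6, -0.2, 0.1]
opening: -0.0003
grip_force: 0.0
```

```bash
cat > dr.py <<'E'
from h import *
im,P=grab("top")
yaw=np.radians(-4.6); ex=np.array([np.cos(yaw),np.sin(yaw)]);ey=np.array([-ex[1],ex[0]]);o=np.array([.5683,.2628])
x=(P[...,:2]-o)@ex;y=(P[...,:2]-o)@ey
m=(x<.0)&(x>-.15)&(abs(y)<.082)&(abs(y)>.05)&(P[...,2]>.075)
print("front plate x",np.percentile(x[m],[2,10,50,90]), m.sum())
t=np.array(ctrl.get_obs()["tool_pos"][:2]); print("tcp x,y in box",(t-o)@ex,(t-o)@ey)
E
python3 dr.py
```

```text
front plate x [-0.1478 -0.1391 -0.0817 -0.0407] 627
tcp x,y in box -0.06691483530406644 0.00022631116501195674
```

jog_arm(
  steps=[
    {"delta_rot": [0,0,0],"linear": [-0.004,0,0],"grip": 0},
    {"delta_rot": [0,0,0],"linear": [-0.004,0,0],"grip": 0},
    {"delta_rot": [0,0,0],"linear": [0,0,0],"grip": 0},
  ],
)

```text
t: 3.25
tool_pos: [0.5098, 0.2678, 0.0474]
tool_rot: [0.126, 3.138, 0.0]
contact_force: [-0.8, 0.6, 0.3]
opening: 0.0002
grip_force: 0.0
```

jog_arm(
  steps=[
    {"delta_rot": [0,0,0],"linear": [-0.003,0,0],"grip": 0},
    {"delta_rot": [0,0,0],"linear": [0,0,0],"grip": 0},
  ],
)

```text
t: 3.45
tool_pos: [0.5127, 0.2676, 0.0475]
tool_rot: [0.126, 3.138, 0.0]
contact_force: [1.0, 0.7, 0.3]
opening: 0.0
grip_force: 0.0
```

jog_arm(
  steps=[
    {"delta_rot": [0,0,0],"linear": [-0.002,0,0],"grip": 0},
    {"delta_rot": [0,0,0],"linear": [0,0,0],"grip": 0},
  ],
)

```text
t: 3.65
tool_pos: [0.5145, 0.2674, 0.0474]
tool_rot: [0.126, 3.139, 0.0]
contact_force: [0.1, 0.1, 0.7]
opening: -0.0001
grip_force: 0.0
```

jog_arm(
  steps=[
    {"delta_rot": [0,0,0],"linear": [-0.002,0,0],"grip": 0},
    {"delta_rot": [0,0,0],"linear": [0,0,0],"grip": 0},
  ],
)

```text
t: 3.85
tool_pos: [0.5159, 0.2673, 0.0473]
tool_rot: [-0.126, -3.138, 0.0]
contact_force: [-1.6, -0.2, 2.2]
opening: 0.0
grip_force: 1.3
```

jog_arm(
  steps=[
    {"delta_rot": [0,0,0],"linear": [-0.002,0,0],"grip": 0},
    {"delta_rot": [0,0,0],"linear": [0,0,0],"grip": 0},
  ],
)

```text
t: 4.05
tool_pos: [0.5167, 0.2672, 0.0473]
tool_rot: [-0.126, -3.135, 0.001]
contact_force: [-7.5, 0.0, 6.2]
opening: 0.0002
grip_force: 3.8
```

jog_arm(
  steps=[
    {"delta_rot": [0,0,0],"linear": [-0.002,0,0],"grip": 0},
    {"delta_rot": [0,0,0],"linear": [0,0,0],"grip": 0},
  ],
)

```text
t: 4.25
tool_pos: [0.5199, 0.267, 0.0472]
tool_rot: [-0.125, -3.138, 0.0]
contact_force: [-2.4, 0.0, -0.4]
opening: 0.0002
grip_force: 0.9
```

jog_arm(
  steps=[
    {"delta_rot": [0,0,0],"linear": [-0.002,0,0],"grip": 0},
    {"delta_rot": [0,0,0],"linear": [0,0,0],"grip": 0},
  ],
)

```text
t: 4.45
tool_pos: [0.523, 0.2667, 0.0474]
tool_rot: [0.126, 3.137, 0.0]
contact_force: [-0.1, -0.1, -0.1]
opening: -0.0
grip_force: 0.0
```

jog_arm(
  steps=[
    {"delta_rot": [0,0,0],"linear": [-0.002,0,0],"grip": 0},
    {"delta_rot": [0,0,0],"linear": [0,0,0],"grip": 0},
  ],
)

```text
t: 4.65
tool_pos: [0.525, 0.2665, 0.0475]
tool_rot: [0.126, 3.138, 0.0]
contact_force: [0.9, 0.4, 0.2]
opening: 0.0004
grip_force: 0.0
```

jog_arm(
  steps=[
    {"delta_rot": [0,0,0],"linear": [-0.002,0,0],"grip": 0},
    {"delta_rot": [0,0,0],"linear": [0,0,0],"grip": 0},
  ],
)

```text
t: 4.85
tool_pos: [0.5268, 0.2664, 0.0474]
tool_rot: [0.126, 3.138, 0.0]
contact_force: [-1.2, 0.4, -0.2]
opening: -0.0
grip_force: 0.0
```

jog_arm(
  steps=[
    {"delta_rot": [0,0,0],"linear": [-0.002,0,0],"grip": 0},
    {"delta_rot": [0,0,0],"linear": [0,0,0],"grip": 0},
  ],
)

```text
t: 5.05
tool_pos: [0.5281, 0.2663, 0.0472]
tool_rot: [-0.126, -3.139, 0.0]
contact_force: [-0.3, 0.2, -0.4]
opening: 0.0003
grip_force: 0.6
```

jog_arm(
  steps=[
    {"delta_rot": [0,0,0],"linear": [-0.002,0,0],"grip": 0},
    {"delta_rot": [0,0,0],"linear": [0,0,0],"grip": 0},
  ],
)

```text
t: 5.25
tool_pos: [0.5281, 0.2662, 0.0472]
tool_rot: [-0.126, -3.133, 0.001]
contact_force: [-8.5, 0.1, 7.4]
opening: -0.0003
grip_force: 4.4
```

jog_arm(
  steps=[
    {"delta_rot": [0,0,0],"linear": [-0.0015,0,0],"grip": 0},
    {"delta_rot": [0,0,0],"linear": [0,0,0],"grip": 0},
  ],
)

```text
t: 5.45
tool_pos: [0.5281, 0.2663, 0.0472]
tool_rot: [-0.125, -3.13, 0.002]
contact_force: [-14.7, -0.2, 10.5]
opening: 0.0002
grip_force: 7.2
```

jog_arm(
  steps=[
    {"delta_rot": [0,0,0],"linear": [0.01,0,0],"grip": 0},
    {"delta_rot": [0,0,0],"linear": [0.02,0,0],"grip": 0},
    {"delta_rot": [0,0,0],"linear": [0.02,0,0],"grip": 0},
    {"delta_rot": [0,0,0],"linear": [0,0,-0.04],"grip": 0},
    {"delta_rot": [0,0,0],"linear": [0,0,-0.04],"grip": 0},
    {"delta_rot": [0,0,0],"linear": [0,0,-0.04],"grip": 0.0854},
    {"delta_rot": [0,0,0],"linear": [0,0,-0.04],"grip": 0.0854},
    {"delta_rot": [0,0,0],"linear": [0,0,0],"grip": 0.0854},
  ],
)

```text
t: 6.25
tool_pos: [0.4856, 0.2715, 0.2154]
tool_rot: [0.125, 3.126, 0.009]
contact_force: [0.9, 0.5, 0.8]
opening: 0.0432
grip_force: 0.0
```

Run:
```python
from h import *
im,P=grab("wrist"); save("pics/wr1.png",im)
# handle face in box frame
yaw=np.radians(-4.6); ex=np.array([np.cos(yaw),np.sin(yaw)]);ey=np.array([-ex[1],ex[0]]);o=np.array([.5683,.2628])
x=(P[...,:2]-o)@ex;y=(P[...,:2]-o)@ey
for a,b,c,d in((.066,.075,0,.03),(.08,.092,.05,.08)):
    m=(x>-.15)&(x<.15)&(abs(y)>c)&(abs(y)<d)&(P[...,2]>a)&(P[...,2]<b)
    if m.any(): print(np.percentile(x[m],[1,5,50,95]),m.sum())
# block target: tool x at yaw 192.1, above tall part
to(.5206,-.0077,.23,192.1)
```

```text
[-0.0296 -0.0289 -0.0162 -0.0033] 2301
[-0.0033  0.0009  0.0765  0.0977] 853
t 6.3 lin [-0.0588 -0.2747 -0.0187] turn [  0.1415   0.5018 -16.6914] F [-0.0652 -0.7339 -1.4699] open 0.05058065702604024 0.0
```

View pics/wr1.png

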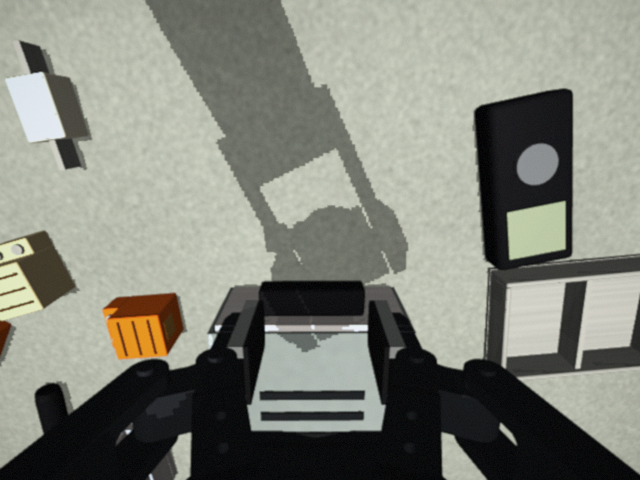

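The wrist view shows the drawer front flush with the box, with the handle face at box x = −29 mm and the end stop felt, so the drawer is home. The cream block is at (20,280). I'll move to where the wrist camera sees it clearly.

jog_arm(
  steps=[
    {"delta_rot": [0,0,0],"linear": [-0.016,-0.032,-0.0024],"grip": 0.0854},
    {"delta_rot": [0,0,0],"linear": [-0.016,-0.032,-0.0024],"grip": 0.0854},
    {"delta_rot": [0,0,0],"linear": [-0.016,-0.032,-0.0024],"grip": 0.0854},
    {"delta_rot": [0,0,0],"linear": [-0.016,-0.032,-0.0024],"grip": 0.0854},
    {"delta_rot": [0,0,0],"linear": [-0.016,-0.032,-0.0024],"grip": 0.0854},
    {"delta_rot": [0,0,0],"linear": [-0.016,-0.032,-0.0024],"grip": 0.0854},
    {"delta_rot": [0,0,0],"linear": [-0.016,-0.032,-0.0024],"grip": 0.0854},
    {"delta_rot": [0,0,-8.35],"linear": [-0.016,-0.032,-0.0024],"grip": 0.0854},
    {"delta_rot": [0,0,-8.35],"linear": [0,0,0],"grip": 0.0854},
    {"delta_rot": [0,0,0],"linear": [0,0,0],"grip": 0.0854},
  ],
)

```text
t: 7.3
tool_pos: [0.5884, 0.0036, 0.2245]
tool_rot: [0.328, -3.122, -0.001]
contact_force: [-0.8, -0.5, 0.4]
opening: 0.0851
grip_force: 0.0
```

Run:
```python
from h import *
im,P=grab("wrist"); save("pics/wr2.png",im)
d=np.hypot(P[...,0]-.5206,P[...,1]+.0077); hsv=cv2.cvtColor(im,cv2.COLOR_RGB2HSV)
for a,b in((.015,.06),(.044,.055),(.02,.034)):
    p=P[(d<.048)&(P[...,2]>a)&(P[...,2]<b)]; print(a,len(p),cv2.minAreaRect((p[:,:2]*1000).astype(np.float32)),np.median(p[:,2]))
to(.5265,-.0064,.12,192.1)
```

```text
0.015 4226 ((521.4406127929688, -7.937946319580078), (64.06988525390625, 44.13713455200195), 11.587061882019043) 0.049176757472615906
0.044 3214 ((529.4429931640625, -6.121845245361328), (48.231292724609375, 43.85442352294922), 10.753005027770996) 0.049486671614981326
0.02 1012 ((497.6617126464844, -12.790681838989258), (15.382732391357422, 43.87565612792969), 11.817131042480469) 0.027686303426187497
t 7.35 lin [0.0624 0.0021 0.1048] turn [ 0.0464 -0.1367 -0.1977] F [ 0.8179  0.7639 -0.208 ] open 0.08540897668794474 0.0
```

View pics/wr2.png

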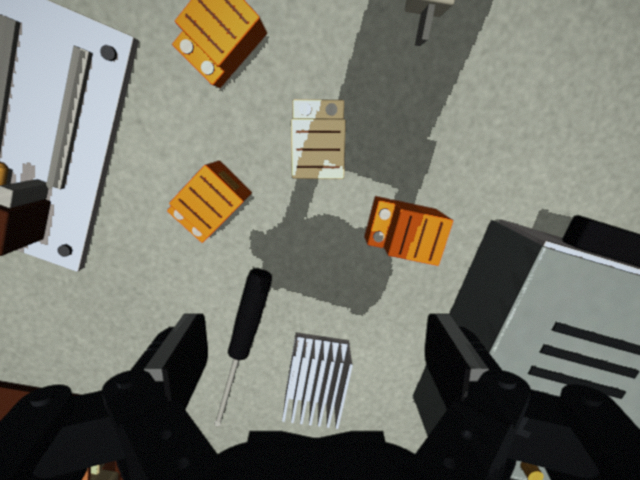

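The wrist view shows the block at (318,140), with its screws and step towards the robot and clear space for the fingers on both sides. I go down on it.

jog_arm(
  steps=[
    {"delta_rot": [0,0,0],"linear": [0.031,0.0013,0],"grip": 0.0854},
    {"delta_rot": [0,0,0],"linear": [0.031,0.0012,0],"grip": 0.0854},
    {"delta_rot": [0,0,0],"linear": [0,0,0.036],"grip": 0.0854},
    {"delta_rot": [0,0,0],"linear": [0,0,0.036],"grip": 0.0854},
    {"delta_rot": [0,0,0],"linear": [0,0,0.036],"grip": 0.0854},
    {"delta_rot": [0,0,0],"linear": [0,0,0.036],"grip": 0.0854},
    {"delta_rot": [0,0,0],"linear": [0,0,0.036],"grip": 0.0854},
    {"delta_rot": [0,0,0],"linear": [0,0,0.014],"grip": 0.0854},
    {"delta_rot": [0,0,0],"linear": [0,0,0],"grip": 0.0854},
    {"delta_rot": [0,0,0],"linear": [0,0,0],"grip": 0.0854},
  ],
)

```text
t: 8.35
tool_pos: [0.5286, -0.0058, 0.0336]
tool_rot: [-0.331, 3.123, -0.001]
contact_force: [0.3, -0.2, 0.3]
opening: 0.0854
grip_force: 0.0
```

```bash
python3 -c "
from h import *
to(.5273,-.0067,.017,191.7)"
```

```text
t 8.35 lin [ 0.0015 -0.0006  0.0166] turn [-0.0349  0.0853  0.3925] F [ 0.329  -0.1921  0.2977] open 0.08538783441208085 0.0
```

jog_arm(
  steps=[
    {"delta_rot": [0,0,0.4],"linear": [0.0015,-0.0006,0.008],"grip": 0.0854},
    {"delta_rot": [0,0,0],"linear": [0,0,0.0085],"grip": 0.0854},
    {"delta_rot": [0,0,0],"linear": [0,0,0],"grip": 0.0854},
    {"delta_rot": [0,0,0],"linear": [0,0,0],"grip": 0.04},
    {"delta_rot": [0,0,0],"linear": [0,0,0],"grip": 0.04},
    {"delta_rot": [0,0,0],"linear": [0,0,0],"grip": 0.03},
    {"delta_rot": [0,0,0],"linear": [0,0,0],"grip": 0.03},
    {"delta_rot": [0,0,0],"linear": [0,0,0],"grip": 0.03},
    {"delta_rot": [0,0,0],"linear": [0,0,0],"grip": 0.03},
    {"delta_rot": [0,0,0],"linear": [0,0,0],"grip": 0.03},
  ],
  newtons=50,
)

```text
t: 9.35
tool_pos: [0.5271, -0.007, 0.0166]
tool_rot: [-0.32, 3.124, -0.0]
contact_force: [0.6, 0.5, 3.8]
opening: 0.0434
grip_force: 52.7
```

jog_arm(
  steps=[
    {"delta_rot": [0,0,0],"linear": [0,0,-0.01],"grip": 0.03},
    {"delta_rot": [0,0,0],"linear": [0,0,-0.03],"grip": 0.03},
    {"delta_rot": [0,0,0],"linear": [0,0,-0.03],"grip": 0.03},
    {"delta_rot": [0,0,0],"linear": [0,0,-0.03],"grip": 0.03},
    {"delta_rot": [0,0,0],"linear": [0,0,0],"grip": 0.03},
    {"delta_rot": [0,0,0],"linear": [0,0,0],"grip": 0.03},
  ],
)

```text
t: 9.95
tool_pos: [0.5262, -0.0068, 0.116]
tool_rot: [-0.321, 3.125, -0.0]
contact_force: [-0.2, 0.8, -2.7]
opening: 0.0433
grip_force: 52.3
```

jog_arm(
  steps=[
    {"delta_rot": [0,0,0],"linear": [0,0,-0.045],"grip": 0.03},
    {"delta_rot": [0,0,0],"linear": [-0.001,-0.033,-0.03],"grip": 0.03},
    {"delta_rot": [0,0,0],"linear": [-0.001,-0.033,-0.03],"grip": 0.03},
    {"delta_rot": [0,0,0],"linear": [-0.001,-0.033,-0.03],"grip": 0.03},
    {"delta_rot": [0,0,0],"linear": [-0.001,-0.033,0],"grip": 0.03},
    {"delta_rot": [0,0,0],"linear": [-0.001,-0.033,0],"grip": 0.03},
    {"delta_rot": [0,0,0],"linear": [0,-0.033,0],"grip": 0.03},
    {"delta_rot": [0,0,7.6],"linear": [0,-0.033,0],"grip": 0.03},
    {"delta_rot": [0,0,7.6],"linear": [0,-0.033,0],"grip": 0.03},
    {"delta_rot": [0,0,7.5],"linear": [0,0,0],"grip": 0.03},
  ],
)

```text
t: 10.95
tool_pos: [0.5792, -0.2681, 0.2469]
tool_rot: [-0.315, -3.12, -0.002]
contact_force: [-0.6, 0.8, -2.2]
opening: 0.0437
grip_force: 52.3
```

jog_arm(
  steps=[
    {"delta_rot": [0,0,0],"linear": [0,0,0],"grip": 0.03},
    {"delta_rot": [0,0,0],"linear": [0,0,0],"grip": 0.03},
  ],
)

```text
t: 11.15
tool_pos: [0.5798, -0.2643, 0.2485]
tool_rot: [-0.296, -3.124, -0.003]
contact_force: [0.5, -0.3, -2.4]
opening: 0.0439
grip_force: 52.3
```

```bash
cat > jig.py <<'E'
from h import *
im,P=grab("wrist"); save("pics/wr3.png",im); np.savez("pics/wr3.npz",im=im,P=P)
to(.585,-.266,.25,169)
o0=np.array([.605,-.270]); yaw=-11
hm=(P[...,2]>.0)
for it in range(3):
    a=np.radians(yaw); ex=np.array([np.cos(a),np.sin(a)]);ey=np.array([-ex[1],ex[0]])
    x=(P[...,:2]-o0)@ex;y=(P[...,:2]-o0)@ey;z=P[...,2]
    m=(x>-.115)&(x<-.01)&(abs(y)<.045)&(z>.022)&(z<.029)
    fits=[]
    for sg in(1,-1):
        k=m&(y*sg>0); xs,ys=x[k],y[k]
        b=np.arange(-.115,-.01,.005); X=[];I=[];O=[]
        for b0 in b:
            s=(xs>=b0)&(xs<b0+.005)
            if s.sum()>5: X.append(b0+.0025); I.append(np.percentile(ys[s]*sg,3)*sg); O.append(np.percentile(ys[s]*sg,97)*sg)
        fi,fo=np.polyfit(X,I,1),np.polyfit(X,O,1); fits.append((fi,fo)); print(sg,len(X),"in",fi,"out",fo)
    sl=np.mean([f[1][0] for f in fits]); off=np.mean([f[1][1] for f in fits])
    yaw+=np.degrees(np.arctan(sl)); o0=o0+ey*off; print("yaw",yaw,"o",o0)
m=(abs(y)<.045)&(abs(y)>.028)&(z>.02)&(z<.03)&(x>-.15)&(x<.02); print("rail x",np.percentile(x[m],[1,3,97,99]))
m=(abs(y)<.03)&(z>.028)&(z<.062)&(x>-.03)&(x<.05); print("stuff",np.percentile(x[m],[1,5,25,50]) if m.any() else None)
m=(abs(y)<.06)&(z>.008)&(z<.016)&(x>-.2)&(x<-.1); print("plate start",np.percentile(x[m],[.5,2,5]),np.median(z[m]))
m=(z>.008)&(z<.016)&(x>-.13)&(x<-.03)&(abs(y)<.08); print("plate y",np.percentile(y[m],[.5,2,98,99.5]))
E
python3 jig.py
```

```text
t 11.2 lin [-0.0052 -0.001  -0.0009] turn [ 0.065  -0.1601  0.1768] F [-0.0376 -0.2654 -1.6822] open 0.043525583451214676 52.312681674957275
1 21 in [0.0121 0.0292] out [0.0063 0.0346]
-1 21 in [ 0.0066 -0.0252] out [ 0.0112 -0.0308]
yaw -10.499492258199686 o [ 0.6054 -0.2681]
1 21 in [0.0036 0.0272] out [-0.0027  0.0327]
-1 21 in [-0.0032 -0.0272] out [ 0.0026 -0.0327]
yaw -10.501446145750739 o [ 0.6054 -0.2681]
1 21 in [0.0036 0.0273] out [-0.0027  0.0327]
-1 21 in [-0.0031 -0.0272] out [ 0.0027 -0.0327]
yaw -10.501463438704404 o [ 0.6054 -0.2681]
rail x [-0.1203 -0.1184 -0.0176 -0.015 ]
stuff None
plate start [-0.146  -0.1454 -0.1442] 0.011464681962090773
plate y [-0.0644 -0.0628  0.0627  0.0643]
```

View pics/wr3.png

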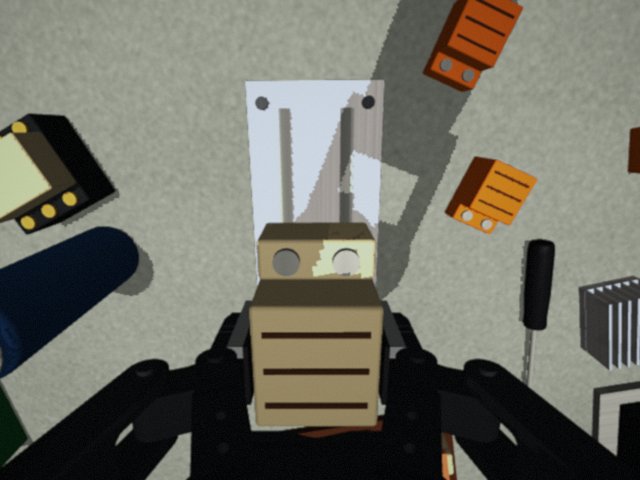

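The view shows the block held straight between the fingers, with its step towards the camera at (315,262). The rails run at columns 285 and 345 and the jig bed is clear. Now I measure the held block in the tool frame.

Run:
```python
from h import *
z=np.load("pics/wr3.npz"); P=z["P"]; o=ctrl.get_obs()
R=Rn.from_rotvec(o["tool_rot"]).as_matrix(); Q=(P-o["tool_pos"])@R
m=(abs(Q[...,1])<.035)&(Q[...,0]>-.05)&(Q[...,0]<.06)&(Q[...,2]>-.05)&(Q[...,2]<.03)
hsv=cv2.cvtColor(z["im"],cv2.COLOR_RGB2HSV); m&=(hsv[...,1]>60)&(hsv[...,2]>60)
for a,b in((-.045,-.026),(-.022,.0)):
    k=m&(Q[...,2]>a)&(Q[...,2]<b); q=Q[k]; print(len(q),np.median(q[:,2]),cv2.minAreaRect((q[:,:2]*1000).astype(np.float32)),np.percentile(q[:,:2],[1,99],axis=0))
    A=np.c_[q[:,:2],np.ones(len(q))]; print("plane",np.linalg.lstsq(A,q[:,2],rcond=None)[0])
a=np.radians(-10.5); ex=np.array([np.cos(a),np.sin(a)]); O=np.array([.6098,-.269])
p=O+ex*(-.075+.006-0.0); print(p)
to(p[0],p[1],.10,169.5)
```

```text
14566 -0.0321758259221277 ((-1.6368217468261719, 1.4978885650634766), (45.119441986083984, 49.07796096801758), 89.97061157226562) [[-0.0247 -0.0201]
 [ 0.0223  0.0224]]
plane [ 0.0194 -0.     -0.032 ]
4448 -0.010338241232329943 ((25.072668075561523, 3.2071971893310547), (27.437610626220703, 47.29177474975586), 0.9406607151031494) [[ 0.0216 -0.0198]
 [ 0.0384  0.0224]]
plane [ 0.4593  0.0075 -0.0246]
[ 0.542  -0.2564]
t 11.2 lin [0.0385 0.0002 0.1492] turn [ 0.0657 -0.1598 -0.3232] F [-0.0376 -0.2654 -1.6822] open 0.043525583451214676 52.312681674957275
```

jog_arm(
  steps=[
    {"delta_rot": [0,0,-0.3],"linear": [0.0195,-0.0004,0.02],"grip": 0.03},
    {"delta_rot": [0,0,0],"linear": [0.019,-0.0004,0.03],"grip": 0.03},
    {"delta_rot": [0,0,0],"linear": [0,0,0.04],"grip": 0.03},
    {"delta_rot": [0,0,0],"linear": [0,0,0.04],"grip": 0.03},
    {"delta_rot": [0,0,0],"linear": [0,0,0.03],"grip": 0.03},
    {"delta_rot": [0,0,0],"linear": [0,0,0.02],"grip": 0.03},
    {"delta_rot": [0,0,0],"linear": [0,0,0.01],"grip": 0.03},
    {"delta_rot": [0,0,0],"linear": [0,0,0],"grip": 0.03},
    {"delta_rot": [0,0,0],"linear": [0,0,0],"grip": 0.03},
  ],
)

```text
t: 12.1
tool_pos: [0.5434, -0.2586, 0.0621]
tool_rot: [0.291, 3.127, -0.001]
contact_force: [-0.9, -0.9, -1.0]
opening: 0.0435
grip_force: 52.3
```

```bash
python3 -c "
from h import *
to(.5418,-.2574,.0286,169.5)"
```

```text
t 12.1 lin [0.0018 0.0009 0.0335] turn [-0.0349  0.0876 -0.1312] F [-0.898  -0.8734 -1.0244] open 0.043509191860199546 52.31251001358032
```

jog_arm(
  steps=[
    {"delta_rot": [0,0,0],"linear": [0.001,0.0009,0.01],"grip": 0.03},
    {"delta_rot": [0,0,0],"linear": [0,0,0.008],"grip": 0.03},
    {"delta_rot": [0,0,0],"linear": [0,0,0.005],"grip": 0.03},
    {"delta_rot": [0,0,0],"linear": [0,0,0.004],"grip": 0.03},
    {"delta_rot": [0,0,0],"linear": [0,0,0.003],"grip": 0.03},
    {"delta_rot": [0,0,0],"linear": [0,0,0],"grip": 0.03},
  ],
)

```text
t: 12.7
tool_pos: [0.5415, -0.2573, 0.0304]
tool_rot: [-0.293, -3.127, -0.001]
contact_force: [-0.3, -0.4, -2.7]
opening: 0.0432
grip_force: 52.3
```

jog_arm(
  steps=[
    {"delta_rot": [0,0,0],"linear": [0,0,0.0015],"grip": 0.03},
    {"delta_rot": [0,0,0],"linear": [0,0,0.001],"grip": 0.03},
    {"delta_rot": [0,0,0],"linear": [0,0,0],"grip": 0.03},
  ],
)

```text
t: 13.0
tool_pos: [0.542, -0.2575, 0.0287]
tool_rot: [0.293, 3.128, -0.0]
contact_force: [-0.0, 0.3, -2.1]
opening: 0.0433
grip_force: 52.5
```

jog_arm(
  steps=[
    {"delta_rot": [0,0,0],"linear": [0,0,0.001],"grip": 0.03},
    {"delta_rot": [0,0,0],"linear": [0,0,0],"grip": 0.03},
  ],
)

```text
t: 13.2
tool_pos: [0.5421, -0.2576, 0.0286]
tool_rot: [0.293, 3.128, -0.0]
contact_force: [-3.4, 1.4, 5.2]
opening: 0.0432
grip_force: 53.0
```

jog_arm(
  steps=[
    {"delta_rot": [0,0,0],"linear": [0,0,0.0005],"grip": 0.03},
    {"delta_rot": [0,0,0],"linear": [0,0,0],"grip": 0.03},
  ],
)

```text
t: 13.4
tool_pos: [0.5421, -0.2576, 0.0286]
tool_rot: [-0.292, -3.128, 0.0]
contact_force: [-4.1, 2.8, 8.0]
opening: 0.0433
grip_force: 53.6
```

jog_arm(
  steps=[
    {"delta_rot": [0,0,0],"linear": [0,0,-0.001],"grip": 0.055},
    {"delta_rot": [0,0,0],"linear": [0,0,0],"grip": 0.055},
    {"delta_rot": [0,0,0],"linear": [0,0,0],"grip": 0.055},
    {"delta_rot": [0,0,0],"linear": [0,0,0],"grip": 0.055},
  ],
)

```text
t: 13.8
tool_pos: [0.5418, -0.2574, 0.0278]
tool_rot: [-0.293, -3.128, -0.0]
contact_force: [-0.8, -1.1, 0.7]
opening: 0.0548
grip_force: 0.0
```

jog_arm(
  steps=[
    {"delta_rot": [0,0,0],"linear": [0,0,0],"grip": 0.03},
    {"delta_rot": [0,0,0],"linear": [0,0,0],"grip": 0.03},
    {"delta_rot": [0,0,0],"linear": [0,0,0],"grip": 0.03},
    {"delta_rot": [0,0,0],"linear": [0,0,0],"grip": 0.03},
    {"delta_rot": [0,0,0],"linear": [0,0,0],"grip": 0.03},
  ],
)

```text
t: 14.3
tool_pos: [0.5419, -0.2575, 0.028]
tool_rot: [0.293, 3.128, -0.0]
contact_force: [1.5, 0.1, -1.1]
opening: 0.0429
grip_force: 52.4
```

```bash
cat > look.py <<'E'
import sys
from h import *
O=np.array([.6098,-.269]); a=np.radians(-10.5); ex=np.array([np.cos(a),np.sin(a)]);ey=np.array([-ex[1],ex[0]])
t=ctrl.get_obs(); print("tcp jig",(t["tool_pos"][:2]-O)@ex,(t["tool_pos"][:2]-O)@ey,t["tool_pos"][2],t["contact_force"],t["wrist_torque"])
ims=[]
for n in("scene","wrist"):
    im,P=grab(n); ims.append(im)
s=cv2.resize(ims[0][180:260,190:310],(600,400),interpolation=cv2.INTER_CUBIC)
w=cv2.resize(ims[1],(267,200))
can=np.zeros((600,600,3),np.uint8); can[:400]=s; can[400:,:267]=w
save(sys.argv[1],can)
E
python3 look.py pics/l1.png
```

```text
tcp jig -0.0688385837788667 -0.0010942051333048435 0.027998819489475666 [ 1.5498  0.0792 -1.0947] [-0.1482 -0.0671 -0.0279]
```

View pics/l1.png

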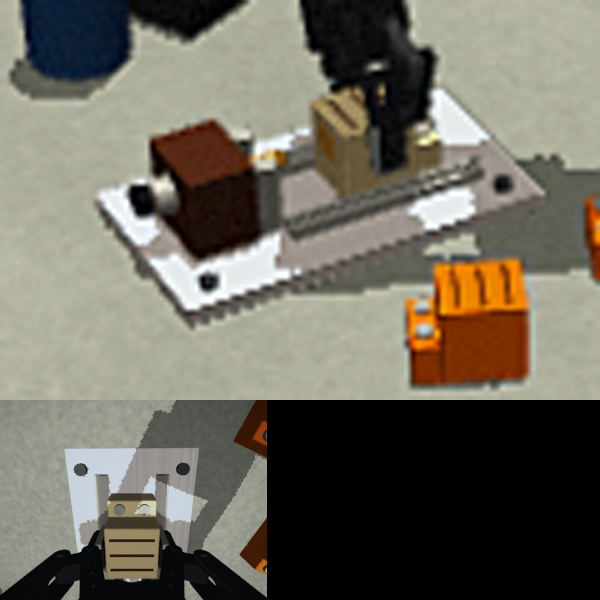

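The block stands flat between the rails, with its pad face towards the brass probe (crop at about (270,160)). I press it along now.

jog_arm(
  steps=[
    {"delta_rot": [0,0,0],"linear": [-0.004,0,0],"grip": 0.03},
    {"delta_rot": [0,0,0],"linear": [-0.004,0,0],"grip": 0.03},
    {"delta_rot": [0,0,0],"linear": [-0.004,0,0],"grip": 0.03},
    {"delta_rot": [0,0,0],"linear": [-0.004,0,0],"grip": 0.03},
    {"delta_rot": [0,0,0],"linear": [-0.004,0,0],"grip": 0.03},
    {"delta_rot": [0,0,0],"linear": [-0.004,0,0],"grip": 0.03},
    {"delta_rot": [0,0,0],"linear": [0,0,0],"grip": 0.03},
  ],
  newtons=70,
)

```text
t: 15.1
tool_pos: [0.5665, -0.2621, 0.0281]
tool_rot: [0.292, 3.126, -0.001]
contact_force: [1.2, -0.6, 0.8]
opening: 0.0428
grip_force: 71.3
```

jog_arm(
  steps=[
    {"delta_rot": [0,0,0],"linear": [-0.004,0,0],"grip": 0.03},
    {"delta_rot": [0,0,0],"linear": [-0.004,0,0],"grip": 0.03},
    {"delta_rot": [0,0,0],"linear": [0,0,0],"grip": 0.03},
  ],
)

```text
t: 15.4
tool_pos: [0.5728, -0.2633, 0.0281]
tool_rot: [-0.292, -3.126, -0.001]
contact_force: [-6.1, 1.3, 5.5]
opening: 0.0432
grip_force: 71.9
```

jog_arm(
  steps=[
    {"delta_rot": [0,0,0],"linear": [-0.003,0,0],"grip": 0.03},
    {"delta_rot": [0,0,0],"linear": [-0.003,0,0],"grip": 0.03},
    {"delta_rot": [0,0,0],"linear": [0,0,0],"grip": 0.03},
  ],
)

```text
t: 15.7
tool_pos: [0.5778, -0.2642, 0.0281]
tool_rot: [-0.292, -3.123, -0.001]
contact_force: [-9.6, 1.1, 8.2]
opening: 0.0434
grip_force: 72.1
```

jog_arm(
  steps=[
    {"delta_rot": [0,0,0],"linear": [-0.002,0,0],"grip": 0.03},
    {"delta_rot": [0,0,0],"linear": [-0.002,0,0],"grip": 0.03},
    {"delta_rot": [0,0,0],"linear": [0,0,0],"grip": 0.03},
  ],
)

```text
t: 16.0
tool_pos: [0.5811, -0.2648, 0.0281]
tool_rot: [-0.292, -3.122, -0.002]
contact_force: [-11.2, 2.6, 9.9]
opening: 0.043
grip_force: 72.3
```

jog_arm(
  steps=[
    {"delta_rot": [0,0,0],"linear": [-0.002,0,0],"grip": 0.03},
    {"delta_rot": [0,0,0],"linear": [0,0,0],"grip": 0.03},
  ],
)

```text
t: 16.2
tool_pos: [0.5826, -0.2651, 0.0281]
tool_rot: [-0.291, -3.121, -0.002]
contact_force: [-13.2, 3.6, 11.8]
opening: 0.043
grip_force: 72.5
```

jog_arm(
  steps=[
    {"delta_rot": [0,0,0],"linear": [-0.001,0,0],"grip": 0.03},
    {"delta_rot": [0,0,0],"linear": [0,0,0],"grip": 0.03},
  ],
)

```text
t: 16.4
tool_pos: [0.5826, -0.2651, 0.0281]
tool_rot: [-0.291, -3.118, -0.003]
contact_force: [-16.6, 4.3, 14.3]
opening: 0.0428
grip_force: 72.9
```

jog_arm(
  steps=[
    {"delta_rot": [0,0,0],"linear": [0,0,-0.001],"grip": 0.03},
    {"delta_rot": [0,0,0],"linear": [0,0,0],"grip": 0.03},
  ],
)

```text
t: 16.6
tool_pos: [0.5826, -0.265, 0.0282]
tool_rot: [-0.291, -3.119, -0.003]
contact_force: [-14.4, 2.7, 8.5]
opening: 0.043
grip_force: 72.1
```

jog_arm(
  steps=[
    {"delta_rot": [0,0,0],"linear": [-0.001,0,0],"grip": 0.03},
    {"delta_rot": [0,0,0],"linear": [0,0,0],"grip": 0.03},
  ],
)

```text
t: 16.8
tool_pos: [0.5826, -0.265, 0.0282]
tool_rot: [-0.29, -3.116, -0.003]
contact_force: [-18.6, 3.4, 12.2]
opening: 0.0429
grip_force: 72.7
```

```bash
python3 look.py pics/l2.png; python3 -c "
from h import *
o=ctrl.get_obs();print(o['t'],Rn.from_rotvec(o['tool_rot']).as_matrix(),o['tool_pos'])
O=np.array([.6098,-.269]); a=np.radians(-10.5); ex=np.array([np.cos(a),np.sin(a)]);ey=np.array([-ex[1],ex[0]])
s,P=grab('scene'); q=np.stack([(P[...,:2]-O)@ex,(P[...,:2]-O)@ey,P[...,2]],-1)
# lugs (near, y>0 or y<0) / block top as seen by the scene camera
for n,m in dict(blocktop=(abs(q[...,1])<.019)&(q[...,2]>.059)&(q[...,2]<.066)&(q[...,0]>-.06)&(q[...,0]<.012),lug=(abs(q[...,1])<.026)&(abs(q[...,1])>.01)&(q[...,2]>.05)&(q[...,2]<.0595)&(q[...,0]>-.012)&(q[...,0]<.03)).items():
    k=q[m]; print(n,len(k)); 
    if len(k): print(np.percentile(k,[2,50,98],axis=0))
"
```

```text
tcp jig -0.027456238868826307 -0.0010700655961007944 0.028188444773077637 [-18.5676   3.3833  12.1699] [0.435  2.5114 0.1002]
16.9 [[-0.9827  0.1847 -0.0116]
 [ 0.1847  0.9828  0.0031]
 [ 0.012   0.0009 -0.9999]] [ 0.5826 -0.2651  0.0282]
blocktop 65
[[-0.03   -0.0174  0.0595]
 [-0.0121 -0.0053  0.0623]
 [ 0.0089  0.0171  0.0656]]
lug 31
[[-0.0106 -0.0228  0.0503]
 [ 0.0038  0.0196  0.0548]
 [ 0.0255  0.0256  0.0595]]
```

View pics/l2.png

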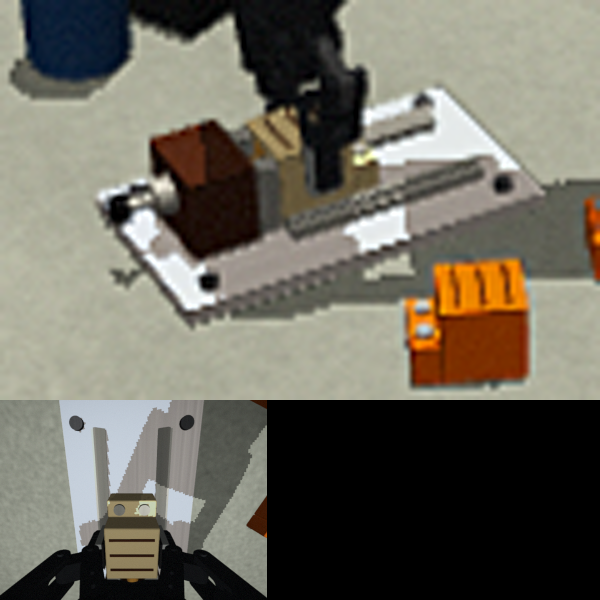

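The view shows the block's face closed up to the steel lugs (crop at about (270,180)), and the position no longer changes while the force rises. I level the roughly 0.7° push tilt so the face sits flat.

jog_arm(
  steps=[
    {"delta_rot": [0,-0.6,0],"linear": [0,0,0],"grip": 0.03},
    {"delta_rot": [0,0,0],"linear": [0,0,0],"grip": 0.03},
    {"delta_rot": [0,0,0],"linear": [0,0,0],"grip": 0.03},
  ],
)

```text
t: 17.25
tool_pos: [0.5828, -0.2651, 0.028]
tool_rot: [-0.292, -3.127, -0.002]
contact_force: [-16.8, 2.6, 10.3]
opening: 0.043
grip_force: 72.6
```

```bash
python3 -c "
from h import *
o=ctrl.get_obs();print(o['t'],Rn.from_rotvec(o['tool_rot']).as_matrix(),o['tool_pos'],o['contact_force'],o['wrist_torque'])"
```

```text
17.25 [[-0.9828  0.1849 -0.0007]
 [ 0.1849  0.9828  0.0011]
 [ 0.0008  0.001  -1.    ]] [ 0.5828 -0.2651  0.028 ] [-16.8194   2.5999  10.3256] [0.3806 2.5177 0.0293]
```

jog_arm(
  steps=[
    {"delta_rot": [0,-0.1,0],"linear": [-0.001,0,-0.0005],"grip": 0.03},
    {"delta_rot": [0,0,0],"linear": [0,0,0],"grip": 0.03},
    {"delta_rot": [0,0,0],"linear": [0,0,0],"grip": 0.03},
    {"delta_rot": [0,0,0],"linear": [0,0,0],"grip": 0.03},
  ],
)

```text
t: 17.65
tool_pos: [0.5828, -0.2651, 0.0281]
tool_rot: [-0.291, -3.126, -0.002]
contact_force: [-18.4, 2.3, 11.8]
opening: 0.0429
grip_force: 72.5
```

The position is unchanged at 18 N, so the block is firmly on the stop. Handing in.

```bash
python3 -c "
from station import ctrl
print(ctrl.finish_job())"
```

```text
the job is handed in; nothing more can be done
None
```

The drawer was pushed home to its end stop, then the contact block was pressed level against the stop lugs and is still held there by the gripper at about 18 N; the job was handed in at about 17.7 s.

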